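# Draw the chip carrier tray into its dock and latch it

### The arm

A 6-joint arm with a two-finger parallel gripper is mounted at the origin on the work surface. World frame = base frame: x ahead of the robot, y to its left, z up, the work surface at z = 0. Lengths are in m, angles in rad, forces in N, time in s.
With the tool pointing down it reaches from about 0.25 to 0.8 m from the base axis. Payload 8.5 kg.
Tool frame: the origin (TCP) lies at the very end of the fingers, on their centre line; the grasp point (between the pads) lies 19 mm behind it; x points along the fingers, z is the direction in which the jaws open and shut, and the axes are right-handed (so a half turn about x gives the same grasp; the last joint's range is limited). The gripper opens to 85 mm and grips with 20 to 120 N. Pads are 22 mm wide; open, the fingers measure 114 mm over their backs; the gripper's body (76 mm by 85 mm) begins 54 mm behind the grasp point. The pads swing forward as they close: fully open they stand 13 mm farther back than shut.
Start: joints at [-1.186, 0.238, -0.013, 1.319, 0, 1.571], TCP at [0.197, -0.487, 0.231] pointing down, gripper open.
Joint ranges: [-2.66, 2.66], [-1.03, 1.9], [-1.14, 1.46], [-1.82, 2.27], [-1.45, 1.34], [-3.14, 3.14]. Speed limits (rad/s): [2.22, 2.22, 2.79, 3.14, 3.14, 3.14].

### API

Orientations are given as a unit quaternion [w, x, y, z].
In Python, from workcell import manip, imaging gives the robot as it stands. The module is installed in compiled form; this text tells all that it offers.
- The arm moves only by the shell command python3 -m jog 'ROWS' [OPENING]. ROWS is a JSON object of lists of equal length, an entry for each row: "translation": the shift along the tool's x, y, z in mm, a list of three; "turn": the turn about the tool's x in degrees. A call has 1 to 5 rows; each row is the pose to reach, as a shift and turn from the pose commanded when the call began, along the tool's axes at that moment; what a row does not reach only later rows make up. A row lasts 1/10 s, in which the tool goes at most 50 mm and 8.59 degrees, less where a joint would pass 70% of its speed; a pose out of reach is approached as far as the arm can. A call with a gripper value outside its range is refused whole. OPENING is the opening in per cent of the stroke, from 0 (shut) to 100 (fully open), set as the call begins (- or left out, the last holds). The fingers move at their own pace and stop on an object; the grip force is fixed at half the most. Time passes only in rows, so rows that repeat a pose let the fingers close. It gives the time, the measured TCP pose, the force and the opening at its end, in the units of the state.
- manip.state(): the state, without advancing time (a new reading comes with each control period).
- imaging.get_image(name): name is "scene" or "top" or "wrist"; returns a dict with "img" (400x640x3 uint8, red, green, blue), "z_map" (400x640 float32, m along the optical axis (not along the pixel's ray), 0 where there is no reading), "fx", "fy", "cx", "cy" (pixels), "R" (3x3) and "t" (3): a world point X has camera coordinates R X + t; the wrist camera has in their place "tool_from_camera" (4x4, takes a point from camera to tool coordinates, whose origin is the TCP and whose axes are the tool frame's). Camera axes: x right, y down, z forward; pixel columns grow to the right and rows downward; lengths in m; the calibration is good to about 2 mm. A picture is of the moment at which its call begins: read the wrist's pose just before it.
- manip.close_job(): hands the job in, once; it reports no verdict.
The state is a dict: "time": time; "joints": joint angles; "dq": joint speeds; "effort": joint torques, N m; "ee_pos": TCP position; "tool_rot": TCP orientation; "force": force on the tool from outside, world axes, zero at the start; "wrist_torque": the same for the moment, N m; "width": opening from 0.0 (shut) to 1.0 (fully open).
Only numpy, scipy, OpenCV 4.12 (cv2) and the standard library are available. Lean on these libraries where they do the work, as an engineer would, in place of code of your own. Each camera call takes 0.05 s, during which the arm holds its last target.

### The job

Hook a fingertip behind the far lip of the shallow steel tray and drag it towards you between the two rails, then press it firmly but gently home against the front stop. Then swing the steel latch fully across behind the tray's far lip to lock it in, and let go. Feel for the stops rather than shoving, keep the chip packs lying in the tray, and leave everything else on the bench where it is.

Things in the scene. Friction and masses are not known exactly. Their poses are not given: they have to be found in the camera images.
- tray: shallow open steel tray, 120 (x) by 150 (y) by 36 mm high, walls 4 mm, a divider along x; 0.45 to 0.75 kg, loose on the table. Origin: centre of its underside. +x is its far side. It starts 120 to 160 mm short of home along the dock's +x, nose in the flared mouth, up to 5 mm and 0.05 rad askew, with free table behind it. Fragile chips: never press it with over 20 N or tip it by over 0.2 rad
- far_lip (a point): middle of the tray's far (+x) wall: top edge of its outer face, 36 mm above the table. Pull from behind it, towards the dock's -x
- near_face (a point): middle of the outer face of the tray's near (-x) wall, 14 mm above the underside; this face comes to rest on the stop's buffer
- dock: aluminium dock fixed to the table. Origin: on the table; x away from the robot along the rails, y to the left. Two rails 14 mm high, 10 mm wide, inner faces at y = +-78.5 mm (3.5 mm play each side of the tray), from x = -55 to 30 mm, then flaring outwards by 0.36 rad to x = 95 mm. The stop's nominal face is at x = -60 mm. The seated tray's far wall ends up at x = 60 to 72 mm
- stop: front stop of the dock: a 28 mm high bar carrying a black rubber buffer, 100 mm wide. The buffer's face stands 0 to 12 mm beyond (+x of) the nominal face; this setting changes and is not measured. It gives 1 mm per 20 N. Origin: on the table at the middle of the nominal face. Creep till you feel it: the tray is seated once pressed on it with over 5 N (aim for 8 to 12 N; mere sliding takes 1 to 5 N)
- pad (a joint): how far the stop's rubber buffer is pressed in, 0 to 3 mm (in m), 20 N per mm; the reading is as noisy as the poses, so of little use. It springs back
- latch (a joint): latch angle: a level steel bar 12 x 12 mm, underside 18 mm up, reaching 64 mm from its pivot. 0 = open, pointing to the dock's +x and 0.4 rad outwards to +y; grows clockwise from above; end stop 1.971 = across, pointing to -y, its near face at x = 73.5 mm of the dock; a tray not home blocks it. Stiff hinge: 1 to 2 N at the post turns it, it stays where left. Never press it with over 20 N
- latch_post (a point): top centre of the round upright post on the latch, 14 mm across, standing from z = 30 to 60 mm, 52 mm from the pivot; push it sideways with a fingertip
- latch_pivot (a point): centre of the latch's upright pivot pin, 30 mm up, at x = 79.5, y = 115 mm of the dock (its left far corner), on a small pedestal
- pack0: flat chip pack 50 x 50 x 11 mm lying loose in the tray's left half; origin at the centre of its underside
- pack1: the same, in the tray's right half
- keypad: bystander: white keypad box 120 x 140 x 45 mm; origin at the centre of its underside
- discs: bystander: stack of white paper discs, 114 mm across, 40 mm high; origin at the centre of its underside
- rinse: bystander: white rinse bottle with a cap, 60 mm across, 130 mm high; origin at the centre of its underside
- pot: bystander: small white open pot, 64 mm across, 50 mm high; origin at the centre of its underside
- tweezers: bystander: steel tweezers lying flat, 115 mm long; origin at the centre of its underside
- pen: bystander: pen lying flat, 125 mm long; origin at the centre of its underside
Mind the look-alikes: they are no part of the job. Leave any blue or red look-alike of the tray alone.

How it is judged:
By the outcome, as a careful person would: the job done as asked, in the order asked, and still so for the second after the job is handed in, with the robot touching nothing.
It also fails if it takes over 69 s, if anything falls off the work surface, if the arm or the gripper's body presses on something with over 40 N, if the wrist force passes 120 N, or if a joint passes its speed limit or range.

## Working session

There is one attempt and no reset: what is moved stays moved. The work goes in short steps, Python scripts to look and compute and a shell command to move; the robot and the scene stay as the last step left them, time stands still between calls to the robot, and variables do not carry over. Pictures are saved under pics/ and viewed, and the job is handed in when it is done.

```bash
mkdir -p pics; cat > h.py <<'E'
import numpy as np,cv2
from workcell import manip,imaging
def grab(n):
    d=imaging.get_image(n); return d
def save(img,name,scale=1):
    im=cv2.resize(img,None,fx=scale,fy=scale,interpolation=cv2.INTER_CUBIC) if scale!=1 else img
    cv2.imwrite('pics/'+name,im[:,:,::-1])
def ray(d,u,v,z):
    R=np.array(d['R']);t=np.array(d['t'])
    c=-R.T@t; r=R.T@np.array([(u-d['cx'])/d['fx'],(v-d['cy'])/d['fy'],1])
    return c+r*(z-c[2])/r[2]
def proj(d,X):
    p=np.array(d['R'])@np.array(X)+np.array(d['t']); return d['fx']*p[0]/p[2]+d['cx'],d['fy']*p[1]/p[2]+d['cy']
E
python3 - <<'E'
from h import *
import pickle
for n in('top','scene'):
    d=grab(n);save(d['img'],n+'0.png');pickle.dump(d,open(n+'0.pkl','wb'))
    print(n,d['fx'],d['cx'],d['cy'],(-np.array(d['R']).T@np.array(d['t'])).round(3),np.array(d['R']).round(3).tolist())
s=manip.state();print({k:np.round(v,3).tolist() for k,v in s.items()})
E
```

```text
top 401.23461869489665 318.25521986496807 204.00822431566914 [ 0.257 -0.003  1.149] [[0.027, -1.0, 0.008], [-0.987, -0.028, -0.157], [0.157, -0.004, -0.988]]
scene 428.07085563443536 321.94816877112225 203.2703582107963 [ 1.038 -0.102  1.04 ] [[0.188, 0.982, -0.003], [0.839, -0.162, -0.52], [-0.511, 0.095, -0.854]]
{'time': 0.1, 'joints': [-1.186, 0.239, -0.014, 1.319, -0.0, 1.571], 'dq': [0.0, 0.0, -0.001, 0.001, -0.0, -0.0], 'effort': [0.001, -53.972, 34.7, 0.013, 0.0, -0.0], 'ee_pos': [0.197, -0.486, 0.231], 'tool_rot': [0.586, 0.395, 0.587, -0.395], 'force': [-0.442, -0.116, -0.478], 'wrist_torque': [-0.034, -0.019, -0.005], 'width': 1.003}
```

View pics/top0.png

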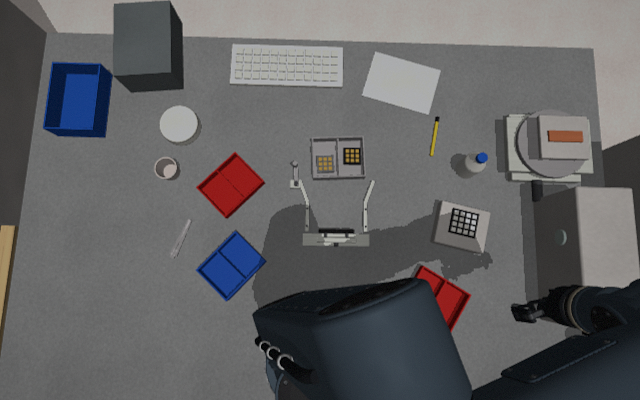

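View pics/scene0.png

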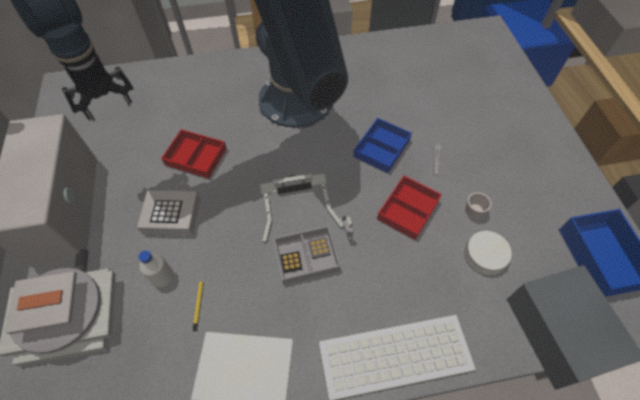

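The tray candidates in the top view are the grey one at (338,158), red ones at (230,185) and (440,297), and blue ones at (231,265) and (78,100). Only the grey one is steel, holds the packs and sits in the rails' mouth. I'll confirm that in an enlarged crop.

```bash
python3 - <<'E'
from h import *
import pickle
d=pickle.load(open('top0.pkl','rb'));e=pickle.load(open('scene0.pkl','rb'))
save(d['img'][120:260,270:400],'c0.png',5.5 if 0 else 4);save(e['img'][160:290,240:370],'c1.png',4)
E
```

```text
(no output)
```

View pics/c0.png

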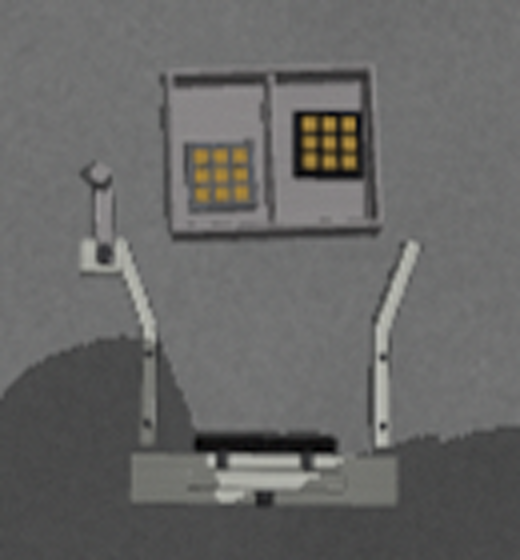

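View pics/c1.png

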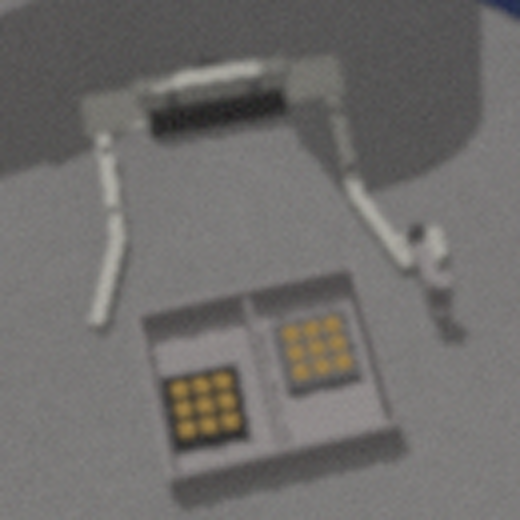

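```bash
python3 - <<'E'
from h import *
import pickle
d=pickle.load(open('top0.pkl','rb'));e=pickle.load(open('scene0.pkl','rb'))
P={'trayFL':(163,75,.036),'trayFR':(377,68,.036),'trayNRb':(382,232,.0),'trayNLb':(170,238,.0),
'railL0':(148,442,.014),'railL1':(150,340,.014),'railR0':(382,442,.014),'railR1':(383,325,.014),'flareL':(118,242,.014),'flareR':(414,243,.014),'pivot':(104,253,.036),'post':(96,172,.06),'bufL':(196,450,.028),'bufR':(337,450,.028)}
for k,(u,v,z) in P.items(): print(k,ray(d,270+u/4,120+v/4,z).round(4))
Q={'trayFL':(402,432,.036),'trayFR':(178,482,.036),'NR':(145,320,.036),'NL':(347,272,.036),'post':(432,235,.06),'pivot':(415,235,.036),'railR0':(105,140,.014),'flareR':(97,322,.014),'railR1':(120,230,.014),'flareL':(405,262,.014)}
print()
for k,(u,v,z) in Q.items(): print(k,ray(e,240+u/4,160+v/4,z).round(4))
E
```

```text
trayFL [0.6236 0.0192 0.036 ]
trayFR [ 0.6334 -0.135   0.036 ]
trayNRb [ 0.5206 -0.1441  0.    ]
trayNLb [0.5116 0.0111 0.    ]
railL0 [0.3604 0.0222 0.014 ]
railL1 [0.4335 0.023  0.014 ]
railR0 [ 0.365  -0.1437  0.014 ]
railR1 [ 0.4492 -0.1437  0.014 ]
flareL [0.5045 0.0484 0.014 ]
flareR [ 0.51   -0.1656  0.014 ]
pivot [0.4915 0.057  0.036 ]
post [0.5439 0.0634 0.06  ]
bufL [ 0.3545 -0.0119  0.028 ]
bufR [ 0.3572 -0.1105  0.028 ]

trayFL [0.6341 0.0196 0.036 ]
trayFR [ 0.6403 -0.1234  0.036 ]
NR [ 0.5258 -0.1286  0.036 ]
NL [0.516  0.0076 0.036 ]
post [0.5122 0.065  0.06  ]
pivot [0.4971 0.0579 0.036 ]
railR0 [ 0.3681 -0.1381  0.014 ]
flareR [ 0.51   -0.1608  0.014 ]
railR1 [ 0.443  -0.1369  0.014 ]
flareL [0.5045 0.0502 0.014 ]
```

```bash
cat >> h.py <<'E'
from scipy.spatial.transform import Rotation as Ro
def st():
    s=manip.state(); q=s['tool_rot']; R=Ro.from_quat([q[1],q[2],q[3],q[0]]).as_matrix(); return s,R
def go(X):
    s,R=st(); print('t',round(s['time'],2),'pos',np.round(s['ee_pos'],4),'F',np.round(s['force'],1),'tool z world',R[:,2].round(3),'y',R[:,1].round(3)); print('shift mm',(R.T@(np.array(X)-s['ee_pos'])*1000).round(1), 'world d',((np.array(X)-s['ee_pos'])*1000).round(1))
DO=np.array([.4145,-.060]);YA=.022
def dk(x,y,z):
    c,s_=np.cos(YA),np.sin(YA);return [DO[0]+c*x-s_*y,DO[1]+s_*x+c*y,z]
E
python3 - <<'E'
from h import *
go(dk(.24,0,.2))
s,R=st();print(R.round(3)); print('angle of tool z',np.degrees(np.arctan2(R[1,2],R[0,2])))
E
```

```text
t 0.1 pos [ 0.1969 -0.4863  0.2307] F [-0.4 -0.1 -0.5] tool z world [ 0.375 -0.927 -0.001] y [ 0.927  0.375 -0.   ]
shift mm [  31.   586.1 -228.2] world d [457.5 431.6 -30.7]
[[-0.001  0.927  0.375]
 [ 0.001  0.375 -0.927]
 [-1.    -0.    -0.001]]
angle of tool z -67.95417933159082
```

```bash
python3 -m jog '{"translation":[[0,45,-17.5],[0,90,-35],[0,135,-52.5],[0,180,-70],[0,225,-87.5]],"turn":[0,0,0,0,0]}' 40
python3 -m jog '{"translation":[[0,45,-17.5],[0,90,-35],[0,135,-52.5],[0,180,-70],[0,225,-87.5]],"turn":[0,0,0,0,0]}'
python3 -m jog '{"translation":[[0,45,-17.5],[0,90,-35],[0,136,-53],[0,136,-53]],"turn":[7,14,20.8,20.8]}'
python3 - <<'E'
from h import *
s,R=st();print(np.degrees(np.arctan2(R[1,2],R[0,2])))
go(dk(.24,0,.2))
d=grab('wrist');save(d['img'],'w1.png');d2=grab('top');save(d2['img'],'top1.png')
import pickle;d['R']=R;d['p']=s['ee_pos'];pickle.dump(d,open('w1.pkl','wb'));print(np.array(d['tool_from_camera']).round(3))
E
```

```text
time: 0.6
ee_pos: [0.3737, -0.3194, 0.2311]
tool_rot: [0.586, 0.395, 0.586, -0.395]
force: [0.7, -0.9, -0.5]
width: 0.404
time: 1.1
ee_pos: [0.5495, -0.1537, 0.2311]
tool_rot: [0.586, 0.395, 0.587, -0.395]
force: [0.6, -0.4, -0.1]
width: 0.406
time: 1.5
ee_pos: [0.6577, -0.0509, 0.2291]
tool_rot: [0.505, 0.495, 0.506, -0.494]
force: [0.2, -0.1, -0.6]
width: 0.397
-88.76638988373728
t 1.5 pos [ 0.6577 -0.0509  0.2291] F [ 0.2 -0.1 -0.6] tool z world [ 0.022 -1.    -0.001] y [ 1.     0.022 -0.001]
shift mm [29.1 -3.4  3.8] world d [ -3.3  -3.8 -29.1]
[[-0.    -0.274  0.962 -0.144]
 [ 0.001 -0.962 -0.274  0.069]
 [ 1.     0.     0.001  0.001]
 [ 0.     0.     0.     1.   ]]
```

View pics/w1.png

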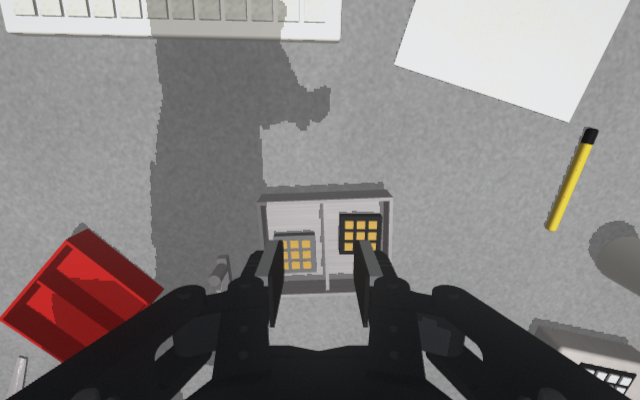

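```bash
python3 - <<'E'
from h import *
import pickle
d=pickle.load(open('w1.pkl','rb'))
z=d['z_map'];v,u=np.mgrid[0:400,0:640]
P=np.stack([(u-d['cx'])/d['fx']*z,(v-d['cy'])/d['fy']*z,z,np.ones_like(z)],-1)@np.array(d['tool_from_camera']).T
W=P[...,:3]@d['R'].T+d['p']
for c in (275,300,325,350,375):
    print(c,[(r,*(W[r,c]*1000).round(0).astype(int)) for r in range(176,212,3)])
save(np.hstack([d['img'][170:310,190:410]]),'w1c.png',3.5)
m=(W[...,2]>.026)&(W[...,2]<.045)&(u>250)&(u<400)&(v>170)&(v<250)
p=W[m]; print(len(p))
# far edge per y bin
for y in np.arange(-.135,.02,.015):
    q=p[abs(p[:,1]-y)<.006]; 
    if len(q): print(round(y,3),np.percentile(q[:,0],98).round(4), q[:,2].max().round(4))
print(p[:,1].min(),p[:,1].max())
E
```

```text
275 [(176, np.int64(649), np.int64(0), np.int64(1)), (179, np.int64(646), np.int64(0), np.int64(3)), (182, np.int64(642), np.int64(0), np.int64(1)), (185, np.int64(638), np.int64(0), np.int64(1)), (188, np.int64(635), np.int64(0), np.int64(1)), (191, np.int64(631), np.int64(0), np.int64(2)), (194, np.int64(628), np.int64(0), np.int64(4)), (197, np.int64(628), np.int64(-2), np.int64(17)), (200, np.int64(629), np.int64(-4), np.int64(32)), (203, np.int64(627), np.int64(-4), np.int64(37)), (206, np.int64(613), np.int64(0), np.int64(5)), (209, np.int64(610), np.int64(0), np.int64(6))]
300 [(176, np.int64(650), np.int64(-30), np.int64(1)), (179, np.int64(647), np.int64(-30), np.int64(2)), (182, np.int64(643), np.int64(-30), np.int64(1)), (185, np.int64(639), np.int64(-30), np.int64(1)), (188, np.int64(635), np.int64(-30), np.int64(1)), (191, np.int64(632), np.int64(-30), np.int64(1)), (194, np.int64(630), np.int64(-30), np.int64(10)), (197, np.int64(630), np.int64(-31), np.int64(22)), (200, np.int64(630), np.int64(-32), np.int64(35)), (203, np.int64(628), np.int64(-32), np.int64(38)), (206
[... 1500 characters left out ...]
64(-120), np.int64(1)), (188, np.int64(638), np.int64(-120), np.int64(2)), (191, np.int64(635), np.int64(-119), np.int64(7)), (194, np.int64(635), np.int64(-117), np.int64(21)), (197, np.int64(635), np.int64(-115), np.int64(33)), (200, np.int64(632), np.int64(-114), np.int64(37)), (203, np.int64(620), np.int64(-121), np.int64(5)), (206, np.int64(616), np.int64(-121), np.int64(6)), (209, np.int64(613), np.int64(-121), np.int64(6))]
1506
-0.135 0.6361 0.0389
-0.12 0.6359 0.0391
-0.105 0.6349 0.0391
-0.09 0.6339 0.0388
-0.075 0.633 0.0385
-0.06 0.632 0.0388
-0.045 0.6312 0.038
-0.03 0.6303 0.0384
-0.015 0.6295 0.0394
0.0 0.6284 0.039
0.015 0.6274 0.0387
-0.13661780477825966 0.015938596905043588
```

View pics/w1c.png

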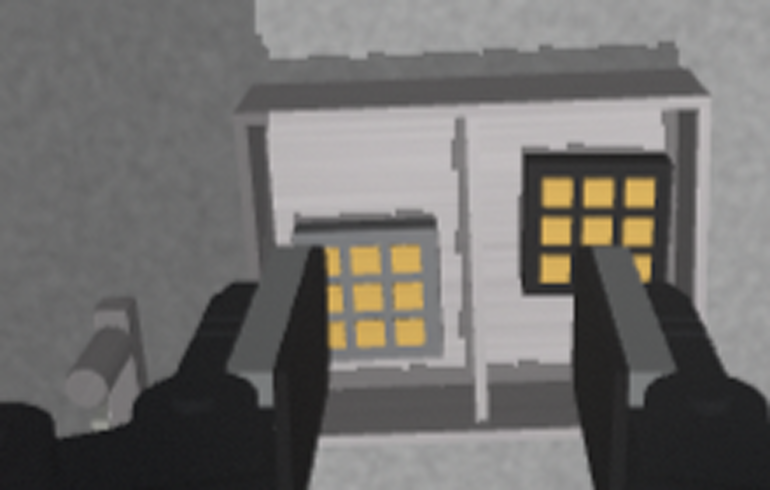

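View pics/top1.png

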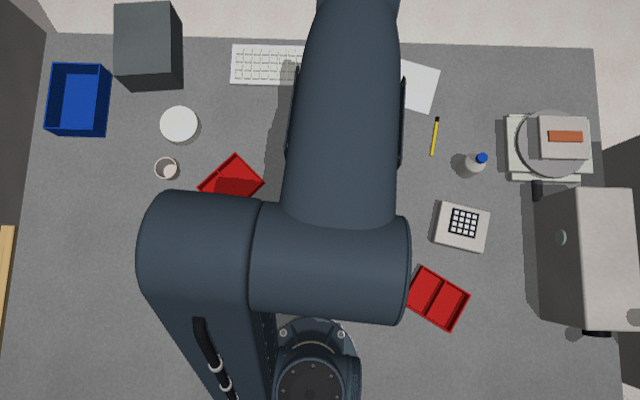

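The far wall's outer face is at x≈632 mm at its middle, with a yaw of about 0.058 against the dock's 0.022. The table behind it is free. I'll lower the half-open fingers about 20 mm behind it.

```bash
python3 -m jog '{"translation":[[30,6,5],[75,6,5],[120,6,5],[160,6,5],[190,6,5]],"turn":[0,0,0,0,0]}'
python3 -m jog '{"translation":[[12,0,0],[22,0,0],[27,0,0],[27,0,0]],"turn":[0,0,0,0]}'
python3 - <<'E'
from h import *
go(dk(.24,0,.012))
d=grab('wrist');save(d['img'],'w2.png')
E
```

```text
time: 2.1
ee_pos: [0.6584, -0.0614, 0.0391]
tool_rot: [0.505, 0.494, 0.506, -0.495]
force: [-0.1, 0.9, -0.1]
width: 0.399
time: 2.5
ee_pos: [0.6611, -0.0604, 0.015]
tool_rot: [0.506, 0.495, 0.505, -0.494]
force: [0.0, -0.2, 0.2]
width: 0.402
t 2.5 pos [ 0.6611 -0.0604  0.015 ] F [ 0.  -0.2  0.2] tool z world [ 0.022 -1.     0.   ] y [1.    0.022 0.001]
shift mm [ 3.  -6.5 -5.8] world d [-6.7  5.7 -3. ]
```

View pics/w2.png

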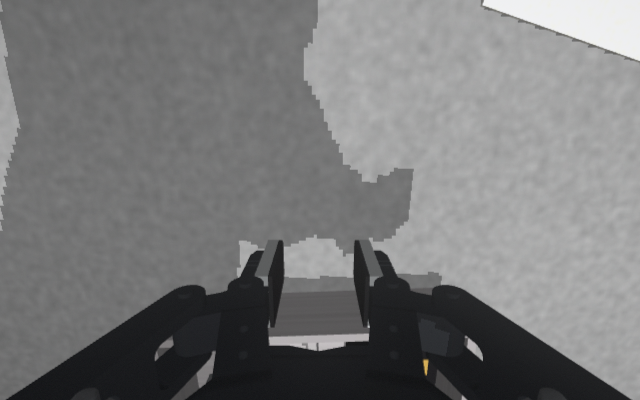

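The fingertips are below the lip and clear of the wall by about 18 mm. I'll close in until I feel contact.

```bash
python3 -m jog '{"translation":[[0,-5,-3],[0,-9,-5],[0,-12,-5]],"turn":[0,0,0]}'
for i in 1; do python3 -m jog '{"translation":[[0,-3,0],[0,-6,0]],"turn":[0,0]}'; done
python3 -m jog '{"translation":[[0,-3,0],[0,-6,0]],"turn":[0,0]}'
python3 -m jog '{"translation":[[0,-3,0],[0,-6,0]],"turn":[0,0]}'
```

```text
time: 2.85
ee_pos: [0.6483, -0.055, 0.0149]
tool_rot: [0.506, 0.495, 0.505, -0.494]
force: [-0.9, -0.1, -0.3]
width: 0.4
time: 3.05
ee_pos: [0.643, -0.0555, 0.0147]
tool_rot: [0.506, 0.495, 0.505, -0.494]
force: [1.9, -0.8, -1.0]
width: 0.399
time: 3.25
ee_pos: [0.6372, -0.0558, 0.0146]
tool_rot: [0.506, 0.495, 0.505, -0.494]
force: [3.4, -0.0, -0.2]
width: 0.4
time: 3.45
ee_pos: [0.6309, -0.0559, 0.0145]
tool_rot: [0.506, 0.495, 0.505, -0.494]
force: [3.5, -0.2, 1.2]
width: 0.399
```

```bash
python3 -m jog '{"translation":[[0,-5,0],[0,-10,0],[0,-15,0],[0,-20,0]],"turn":[0,0,0,0]}'
python3 -m jog '{"translation":[[0,-5,0],[0,-10,0],[0,-15,0],[0,-20,0]],"turn":[0,0,0,0]}'
python3 - <<'E'
from h import *
go(dk(.08,0,.015))
d=grab('scene');save(d['img'][150:300,220:380],'s3.png',4)
E
```

```text
time: 3.85
ee_pos: [0.6105, -0.0562, 0.0146]
tool_rot: [0.506, 0.495, 0.505, -0.494]
force: [5.7, -0.0, 3.4]
width: 0.4
time: 4.25
ee_pos: [0.5905, -0.0566, 0.0146]
tool_rot: [0.506, 0.495, 0.505, -0.494]
force: [5.6, 0.7, 3.0]
width: 0.4
t 4.25 pos [ 0.5905 -0.0566  0.0146] F [5.6 0.7 3. ] tool z world [ 0.022 -1.    -0.   ] y [1.    0.022 0.001]
shift mm [ -0.5 -96.1  -0.5] world d [-96.1  -1.6   0.4]
```

View pics/s3.png

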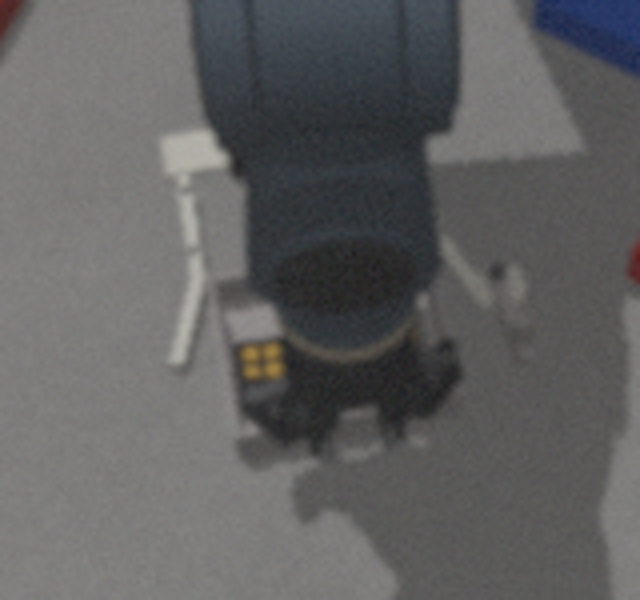

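The tray is entering the mouth with pack1 still lying in place. I'll continue.

```bash
python3 -m jog '{"translation":[[0,-4,0],[0,-8,0],[0,-12,0],[0,-16,0],[0,-20,0]],"turn":[0,0,0,0,0]}'
python3 -m jog '{"translation":[[0,-4,0],[0,-8,0],[0,-12,0],[0,-16,0]],"turn":[0,0,0,0]}'
python3 -m jog '{"translation":[[0,-4,0],[0,-8,0],[0,-12,0]],"turn":[0,0,0]}'
```

```text
time: 4.8
ee_pos: [0.5707, -0.0571, 0.0145]
tool_rot: [0.506, 0.495, 0.505, -0.494]
force: [5.1, 0.4, 2.4]
width: 0.399
time: 5.2
ee_pos: [0.5546, -0.0575, 0.0144]
tool_rot: [0.505, 0.495, 0.505, -0.494]
force: [5.6, -0.0, 1.8]
width: 0.395
time: 5.5
ee_pos: [0.5426, -0.0577, 0.0144]
tool_rot: [0.506, 0.495, 0.505, -0.494]
force: [5.6, -0.1, 2.6]
width: 0.395
```

```bash
python3 -m jog '{"translation":[[0,-4,0],[0,-8,0],[0,-12,0],[0,-16,0]],"turn":[0,0,0,0]}'
python3 -m jog '{"translation":[[0,-3,0],[0,-6,0],[0,-9,0],[0,-12,0]],"turn":[0,0,0,0]}'
python3 - <<'E'
from h import *
go(dk(.08,0,.015))
d=grab('wrist');save(d['img'],'w4.png')
E
```

```text
time: 5.9
ee_pos: [0.5266, -0.058, 0.0144]
tool_rot: [0.505, 0.495, 0.505, -0.494]
force: [4.6, 0.6, 1.7]
width: 0.399
time: 6.3
ee_pos: [0.5147, -0.0582, 0.0144]
tool_rot: [0.505, 0.495, 0.505, -0.494]
force: [5.2, 1.4, 2.7]
width: 0.404
t 6.3 pos [ 0.5147 -0.0582  0.0144] F [5.2 1.4 2.7] tool z world [ 0.022 -1.    -0.   ] y [1.    0.022 0.   ]
shift mm [ -0.6 -20.2  -0.4] world d [-20.2  -0.    0.6]
```

View pics/w4.png

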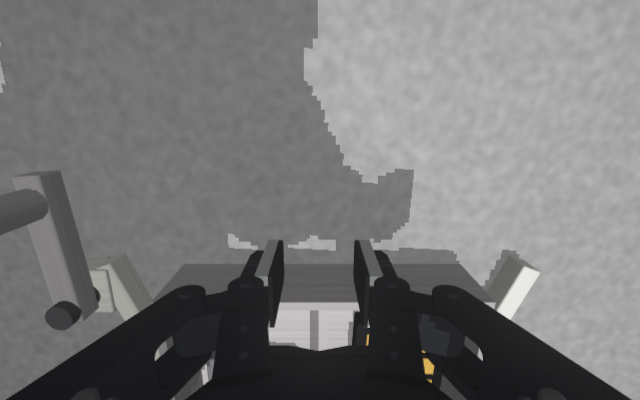

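The tray sits squarely between the rails. The latch is visible at left, swung out of the way. Now I'll creep towards the stop.

```bash
python3 -m jog '{"translation":[[0,-1.5,0],[0,-3,0],[0,-4.5,0],[0,-6,0]],"turn":[0,0,0,0]}'
python3 -m jog '{"translation":[[0,-1,0],[0,-2,0]],"turn":[0,0]}'
python3 -m jog '{"translation":[[0,-1,0],[0,-2,0]],"turn":[0,0]}'
```

```text
time: 6.75
ee_pos: [0.5089, -0.0583, 0.0144]
tool_rot: [0.505, 0.495, 0.505, -0.494]
force: [5.2, 1.7, 2.8]
width: 0.402
time: 6.95
ee_pos: [0.5069, -0.0584, 0.0144]
tool_rot: [0.505, 0.495, 0.505, -0.494]
force: [5.6, 1.2, 1.9]
width: 0.403
time: 7.15
ee_pos: [0.5049, -0.0584, 0.0144]
tool_rot: [0.505, 0.495, 0.505, -0.494]
force: [5.5, 0.2, 3.1]
width: 0.398
```

```bash
python3 -m jog '{"translation":[[0,-0.5,0],[0,-1,0]],"turn":[0,0]}'
```

```text
time: 7.35
ee_pos: [0.5039, -0.0584, 0.0144]
tool_rot: [0.505, 0.495, 0.505, -0.494]
force: [5.2, 1.1, 2.7]
width: 0.401
```

```bash
cat > gate.py <<'E'
import sys,re
t=sys.stdin.read();p=re.search(r'ee_pos: \[([\d.\-]+)',t).group(1);f=eval(re.search(r'force: (\[.*?\])',t).group(1))
print(p,f);sys.exit(0 if f[0]<7.5 else 1)
E
python3 -m jog '{"translation":[[0,-0.4,0]],"turn":[0]}' | python3 gate.py && python3 -m jog '{"translation":[[0,-0.4,0]],"turn":[0]}' | python3 gate.py && python3 -m jog '{"translation":[[0,-0.4,0]],"turn":[0]}' | python3 gate.py && python3 -m jog '{"translation":[[0,-0.4,0]],"turn":[0]}' | python3 gate.py && python3 -m jog '{"translation":[[0,-0.4,0]],"turn":[0]}' | python3 gate.py && python3 -m jog '{"translation":[[0,-0.4,0]],"turn":[0]}' | python3 gate.py && python3 -m jog '{"translation":[[0,-0.4,0]],"turn":[0]}' | python3 gate.py && python3 -m jog '{"translation":[[0,-0.4,0]],"turn":[0]}' | python3 gate.py
```

```text
0.5035 [5.1, 1.2, 2.9]
0.5031 [5.8, 0.7, 1.6]
0.5027 [5.2, 0.7, 2.5]
0.5024 [5.3, 0.4, 1.5]
0.5019 [6.5, 1.0, 2.9]
0.5016 [4.9, 1.0, 2.4]
0.5012 [5.1, 1.4, 1.9]
0.5007 [5.3, 1.5, 2.5]
```

```bash
python3 -m jog '{"translation":[[0,-0.4,0]],"turn":[0]}' | python3 gate.py && python3 -m jog '{"translation":[[0,-0.4,0]],"turn":[0]}' | python3 gate.py && python3 -m jog '{"translation":[[0,-0.4,0]],"turn":[0]}' | python3 gate.py && python3 -m jog '{"translation":[[0,-0.4,0]],"turn":[0]}' | python3 gate.py && python3 -m jog '{"translation":[[0,-0.4,0]],"turn":[0]}' | python3 gate.py && python3 -m jog '{"translation":[[0,-0.4,0]],"turn":[0]}' | python3 gate.py && python3 -m jog '{"translation":[[0,-0.4,0]],"turn":[0]}' | python3 gate.py && python3 -m jog '{"translation":[[0,-0.4,0]],"turn":[0]}' | python3 gate.py && python3 -m jog '{"translation":[[0,-0.4,0]],"turn":[0]}' | python3 gate.py && python3 -m jog '{"translation":[[0,-0.4,0]],"turn":[0]}' | python3 gate.py && python3 -m jog '{"translation":[[0,-0.4,0]],"turn":[0]}' | python3 gate.py && python3 -m jog '{"translation":[[0,-0.4,0]],"turn":[0]}' | python3 gate.py
```

```text
0.5003 [5.3, 0.2, 1.7]
0.4999 [5.3, 0.3, 2.0]
0.4995 [5.6, 0.1, 2.0]
0.4992 [4.9, 1.0, 2.5]
0.4987 [5.9, 0.8, 2.2]
0.4983 [5.6, 1.2, 3.0]
0.4979 [4.7, 1.0, 3.1]
0.4975 [5.2, 0.8, 1.9]
0.4972 [5.4, 1.3, 2.5]
0.4967 [4.8, 1.2, 2.7]
0.4964 [4.6, 1.3, 2.9]
0.4961 [5.7, 0.6, 1.2]
```

```bash
python3 -m jog '{"translation":[[0,-0.4,0]],"turn":[0]}' | python3 gate.py && python3 -m jog '{"translation":[[0,-0.4,0]],"turn":[0]}' | python3 gate.py && python3 -m jog '{"translation":[[0,-0.4,0]],"turn":[0]}' | python3 gate.py && python3 -m jog '{"translation":[[0,-0.4,0]],"turn":[0]}' | python3 gate.py && python3 -m jog '{"translation":[[0,-0.4,0]],"turn":[0]}' | python3 gate.py && python3 -m jog '{"translation":[[0,-0.4,0]],"turn":[0]}' | python3 gate.py && python3 -m jog '{"translation":[[0,-0.4,0]],"turn":[0]}' | python3 gate.py && python3 -m jog '{"translation":[[0,-0.4,0]],"turn":[0]}' | python3 gate.py && python3 -m jog '{"translation":[[0,-0.4,0]],"turn":[0]}' | python3 gate.py && python3 -m jog '{"translation":[[0,-0.4,0]],"turn":[0]}' | python3 gate.py && python3 -m jog '{"translation":[[0,-0.4,0]],"turn":[0]}' | python3 gate.py && python3 -m jog '{"translation":[[0,-0.4,0]],"turn":[0]}' | python3 gate.py && python3 -m jog '{"translation":[[0,-0.4,0]],"turn":[0]}' | python3 gate.py && python3 -m jog '{"translation":[[0,-0.4,0]],"turn":[0]}' | python3 gate.py && python3 -m jog '{"translation":[[0,-0.4,0]],"turn":[0]}' | python3 gate.py
```

```text
0.496 [7.7, 0.3, 0.3]
```

```bash
python3 -m jog '{"translation":[[0,-0.2,0],[0,-0.2,0]],"turn":[0,0]}'
```

```text
time: 9.65
ee_pos: [0.4959, -0.0587, 0.0144]
tool_rot: [0.506, 0.495, 0.505, -0.494]
force: [7.1, 1.1, 0.0]
width: 0.398
```

```bash
python3 -m jog '{"translation":[[0,-0.2,0],[0,-0.2,0]],"turn":[0,0]}'
```

```text
time: 9.85
ee_pos: [0.4959, -0.0587, 0.0144]
tool_rot: [0.506, 0.495, 0.505, -0.494]
force: [7.7, 0.3, 0.1]
width: 0.402
```

```bash
python3 -m jog '{"translation":[[0,-0.4,0],[0,-0.4,0]],"turn":[0,0]}'
```

```text
time: 10.05
ee_pos: [0.4958, -0.0588, 0.0145]
tool_rot: [0.506, 0.495, 0.505, -0.494]
force: [9.0, -0.6, -1.2]
width: 0.399
```

```bash
python3 -m jog '{"translation":[[0,-0.4,0],[0,-0.4,0]],"turn":[0,0]}'
```

```text
time: 10.25
ee_pos: [0.4957, -0.0589, 0.0145]
tool_rot: [0.506, 0.495, 0.505, -0.494]
force: [10.0, 0.0, -2.0]
width: 0.4
```

```bash
python3 -m jog '{"translation":[[0,-0.3,0],[0,-0.3,0]],"turn":[0,0]}'; python3 - <<'E'
from h import *
d=grab('wrist');save(d['img'],'w5.png');d=grab('scene');save(d['img'][150:300,220:380],'s5.png',4)
E
```

```text
time: 10.45
ee_pos: [0.4956, -0.0589, 0.0146]
tool_rot: [0.506, 0.495, 0.505, -0.494]
force: [10.0, 0.7, -1.5]
width: 0.399
```

View pics/w5.png

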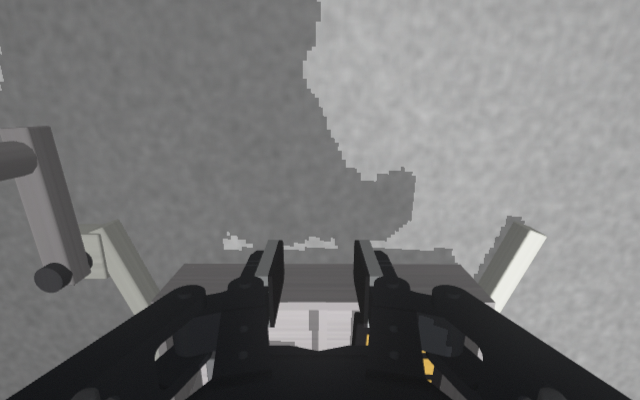

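View pics/s5.png

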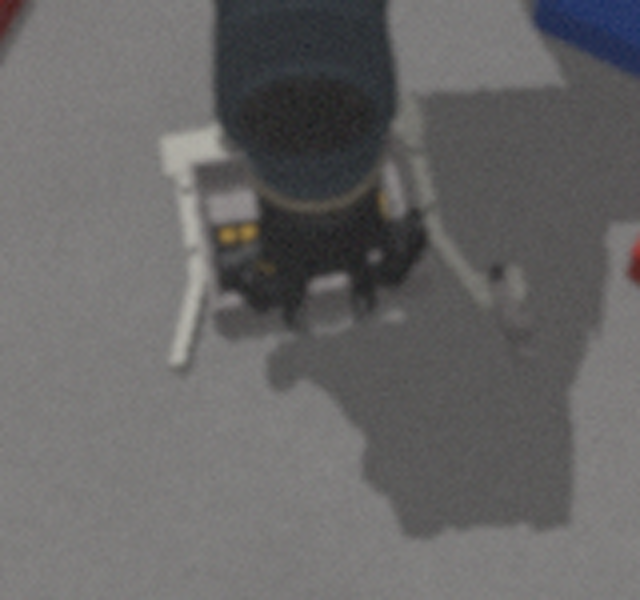

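```bash
python3 -m jog '{"translation":[[0,-0.5,0],[0,-0.5,0]],"turn":[0,0]}'
```

```text
time: 10.75
ee_pos: [0.4955, -0.059, 0.0147]
tool_rot: [0.506, 0.496, 0.504, -0.494]
force: [11.6, 0.4, -2.6]
width: 0.398
```

```bash
python3 -m jog '{"translation":[[0,-0.5,0],[0,-0.5,0]],"turn":[0,0]}'
```

```text
time: 10.95
ee_pos: [0.4955, -0.059, 0.0148]
tool_rot: [0.507, 0.496, 0.504, -0.493]
force: [12.3, 0.1, -1.1]
width: 0.404
```

```bash
python3 -m jog '{"translation":[[0,-0.5,0],[0,-0.5,0]],"turn":[0,0]}'
```

```text
time: 11.15
ee_pos: [0.4954, -0.059, 0.015]
tool_rot: [0.507, 0.496, 0.504, -0.493]
force: [13.2, 0.8, -1.7]
width: 0.399
```

```bash
python3 -m jog '{"translation":[[0,-0.4,0],[0,-0.4,0],[0,-0.4,0]],"turn":[0,0,0]}'; python3 - <<'E'
from h import *
s,R=st();print(R.round(3))
E
```

```text
time: 11.45
ee_pos: [0.4953, -0.059, 0.015]
tool_rot: [0.507, 0.496, 0.504, -0.493]
force: [14.6, 0.5, -2.0]
width: 0.398
[[ 0.006  1.     0.022]
 [-0.     0.022 -1.   ]
 [-1.     0.006  0.   ]]
```

The tray is pressed home at about 14.6 N on the fingers, with sliding taking about 5 N of that. I'll back off straight, rise, and look at the tray and latch.

```bash
python3 -m jog '{"translation":[[0,2,0],[0,4,0],[0,8,0],[0,14,0],[0,22,0]],"turn":[0,0,0,0,0]}'
python3 -m jog '{"translation":[[-30,5,0],[-75,10,0],[-125,20,0],[-160,20,0],[-160,20,0]],"turn":[0,0,0,0,0]}' 0
python3 - <<'E'
from h import *
import pickle
s,R=st();go(dk(.15,.14,.15))
d=grab('wrist');save(d['img'],'w6.png');d['R']=R;d['p']=s['ee_pos'];pickle.dump(d,open('w6.pkl','wb'))
E
```

```text
time: 11.95
ee_pos: [0.5132, -0.0582, 0.0139]
tool_rot: [0.505, 0.494, 0.506, -0.495]
force: [0.3, -0.2, 0.4]
width: 0.403
time: 12.45
ee_pos: [0.5368, -0.0581, 0.1793]
tool_rot: [0.508, 0.496, 0.503, -0.493]
force: [0.6, 0.0, -0.2]
width: 0.002
t 12.45 pos [ 0.5368 -0.0581  0.1793] F [ 0.6  0.  -0.2] tool z world [ 0.022 -1.     0.001] y [1.    0.022 0.008]
shift mm [  29.4   27.4 -140.8] world d [ 24.6 141.4 -29.3]
```

View pics/w6.png

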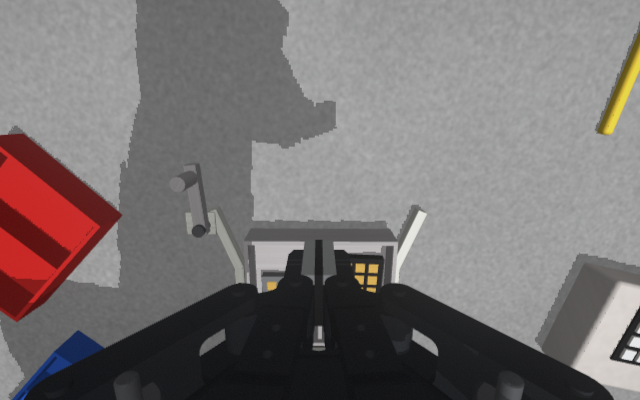

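```bash
python3 - <<'E'
from h import *
import pickle
d=pickle.load(open('w6.pkl','rb'))
z=d['z_map'];v,u=np.mgrid[0:400,0:640]
P=np.stack([(u-d['cx'])/d['fx']*z,(v-d['cy'])/d['fy']*z,z,np.ones_like(z)],-1)@np.array(d['tool_from_camera']).T
W=P[...,:3]@d['R'].T+d['p']
for n,(c,r) in dict(post=(178,184),pivot=(198,231),bar=(193,180),bar2=(200,210)).items():
    print(n,np.median(W[r-2:r+3,c-2:c+3].reshape(-1,3),0).round(4))
reg=(u>150)&(u<240)&(v>150)&(v<250)
def c(lo,hi):
    p=W[reg&(W[...,2]>lo)&(W[...,2]<hi)];print(lo,hi,len(p),p[:,:2].mean(0).round(4),p[:,:2].min(0).round(4),p[:,:2].max(0).round(4))
c(.054,.07);c(.026,.04)
for col in (260,290,345,385):
    q=[W[r,col] for r in range(215,250)];q=[x for x in q if x[2]>.03];print(col,np.round(max(q,key=lambda x:x[0]),4))
save(d['img'][140:260,140:240],'w6c.png',5)
E
```

```text
post [0.5437 0.0593 0.0611]
pivot [0.4919 0.0558 0.0363]
bar [0.5435 0.0538 0.0425]
bar2 [0.5115 0.0542 0.0308]
0.054 0.07 251 [0.5436 0.0594] [0.5365 0.0535] [0.5499 0.0673]
0.026 0.04 922 [0.5184 0.0569] [0.4855 0.0498] [0.5555 0.0667]
260 [ 0.4833 -0.0029  0.0322]
290 [ 0.6047 -0.0571  0.3235]
345 [ 0.4848 -0.0861  0.0363]
385 [ 0.4858 -0.1259  0.0316]
```

View pics/w6c.png

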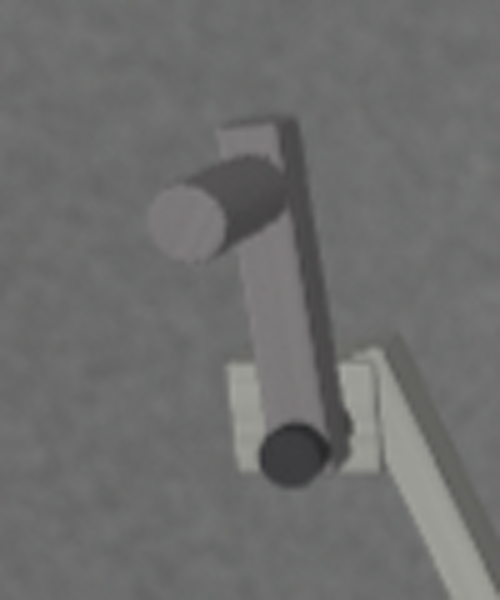

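```bash
python3 - <<'E'
from h import *
import pickle
d=pickle.load(open('w6.pkl','rb'))
z=d['z_map'];v,u=np.mgrid[0:400,0:640]
P=np.stack([(u-d['cx'])/d['fx']*z,(v-d['cy'])/d['fy']*z,z,np.ones_like(z)],-1)@np.array(d['tool_from_camera']).T
W=P[...,:3]@d['R'].T+d['p']
im=d['img'].astype(int);m=(im[...,0]>60)&(im[...,1]<40)&(W[...,2]>.01)
p=W[m];i=p[:,1].argmin();print('red nearest',p[i].round(4)); q=p[abs(p[:,1]-.12)<.01];print(q[:,0].min() if len(q) else None)
go([.5437,.0594+.007+.0145+.008,.12])
s,R=st();print(s['joints'])
pv=np.array([.4919,.0558])
prev=None
for k in [.069,-.1,-.25,-.4,-.55,-.7,-.85,-1.0,-1.15,-1.3,-1.45,-1.549]:
    p=pv+.052*np.array([np.cos(k),np.sin(k)]);n=np.array([-np.sin(k),np.cos(k)])
    a=11*np.clip(-k/.6,0,1);b=14.5*np.clip((1.549+k)/.6,0,1)
    c=p+.007*n+np.array([a,b])*1e-3
    dd=R.T@np.array([*(c-(prev if prev is not None else c)),0])*1000
    print(k,c.round(4),'step y,z',dd[1:].round(1));prev=c
E
```

```text
red nearest [ 0.6047 -0.0571  0.3235]
None
t 12.5 pos [ 0.5355 -0.058   0.1766] F [-0.6  0.3 -0.2] tool z world [ 0.022 -1.     0.   ] y [1.    0.022 0.004]
shift mm [  56.6   11.2 -146.7] world d [  8.2 146.9 -56.6]
[-1.07890896e-01  2.81874707e-01 -9.53518115e-02  1.18940977e+00
  5.84441494e-05  3.01183095e+00]
0.069 [0.5433 0.0809] step y,z [0. 0.]
-0.1 [0.5462 0.0721] step y,z [2.7 8.9]
-0.25 [0.5486 0.0642] step y,z [2.3 7.9]
-0.4 [0.5499 0.0565] step y,z [1.1 7.7]
-0.55 [0.55   0.0491] step y,z [-0.   7.4]
-0.7 [0.5472 0.0422] step y,z [-2.9  6.9]
-0.85 [0.5425 0.0359] step y,z [-4.8  6.2]
-1.0 [0.5369 0.0291] step y,z [-5.7  6.6]
-1.15 [0.5305 0.0208] step y,z [-6.5  8.1]
-1.3 [0.5236 0.0136] step y,z [-7.1  7.1]
-1.45 [0.5161 0.0074] step y,z [-7.6  6. ]
-1.549 [0.511 0.004] step y,z [-5.2  3.3]
```

```bash
python3 -m jog '{"translation":[[0,2,-20],[0,5,-50],[0,8,-85],[0,11,-120],[0,11,-146]],"turn":[-8.5,-17,-25.5,-34,-42.5]}'
python3 -m jog '{"translation":[[0,0,0],[0,0,0],[0,0,0],[0,0,0],[0,0,0]],"turn":[-8.5,-17,-25.5,-34,-42.5]}'
python3 -m jog '{"translation":[[20,0,0],[20,0,0],[20,0,0]],"turn":[-5,-5,-5]}'
python3 - <<'E'
from h import *
import pickle
s,R=st();go([.5437,.0594+.007+.011+.008,.12]);print(s['joints'])
d=grab('wrist');save(d['img'],'w7.png');d['R']=R;d['p']=s['ee_pos'];pickle.dump(d,open('w7.pkl','wb'))
d=grab('top');save(d['img'],'top7.png')
E
```

```text
time: 13.0
ee_pos: [0.541, 0.09, 0.1726]
tool_rot: [0.65, 0.275, 0.652, -0.276]
force: [0.8, -0.6, -0.3]
width: -0.001
time: 13.5
ee_pos: [0.5408, 0.0883, 0.1726]
tool_rot: [0.706, 0.021, 0.708, -0.021]
force: [-0.2, 0.3, -0.0]
width: 0.002
time: 13.8
ee_pos: [0.5408, 0.0882, 0.1532]
tool_rot: [0.706, -0.007, 0.708, 0.007]
force: [-0.4, -0.0, 0.4]
width: -0.002
t 13.8 pos [0.5408 0.0882 0.1532] F [-0.4 -0.   0.4] tool z world [ 1.     0.019 -0.003] y [-0.019  1.    -0.   ]
shift mm [33.2 -2.8  3. ] world d [  2.9  -2.8 -33.2]
[ 1.61596679e-01  3.16044833e-01 -1.08206094e-01  1.14957877e+00
  1.14661330e-04  1.71335168e+00]
```

View pics/w7.png

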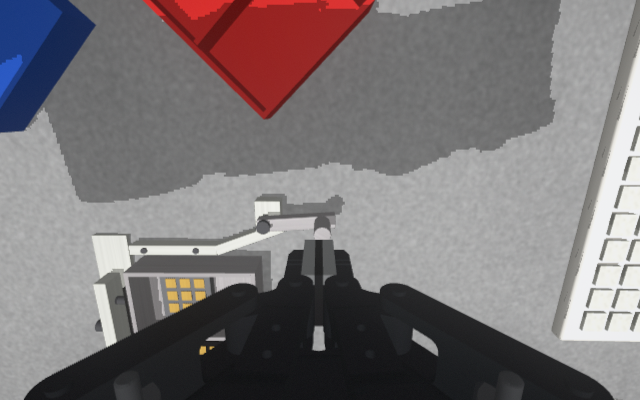

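View pics/top7.png

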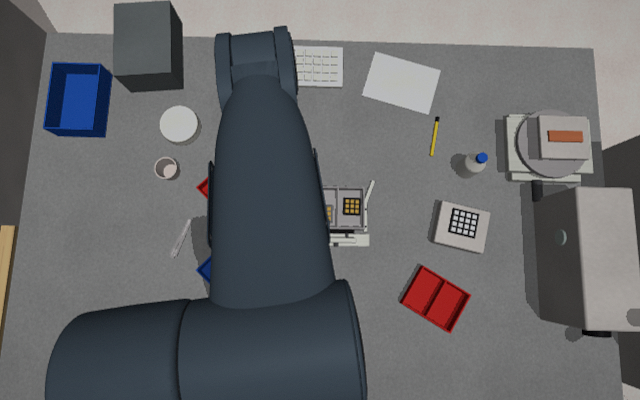

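```bash
python3 - <<'E'
from h import *
import pickle
d=pickle.load(open('w7.pkl','rb'))
z=d['z_map'];v,u=np.mgrid[0:400,0:640]
P=np.stack([(u-d['cx'])/d['fx']*z,(v-d['cy'])/d['fy']*z,z,np.ones_like(z)],-1)@np.array(d['tool_from_camera']).T
W=P[...,:3]@d['R'].T+d['p']
print('red corner',W[114,267].round(4),W[108,267].round(4))
reg=(u>250)&(u<345)&(v>190)&(v<245)
p=W[reg&(W[...,2]>.054)&(W[...,2]<.07)];print('post',len(p),p.min(0).round(4),p.max(0).round(4))
print('pivot',W[227,263].round(4),W[226,264].round(4))
E
```

```text
red corner [0.4983 0.1527 0.0376] [0.4984 0.1572 0.0372]
post 224 [0.537  0.0571 0.0541] [0.55   0.0679 0.0626]
pivot [0.4923 0.0573 0.0362] [0.4931 0.058  0.0357]
```

The bench is clear: the red tray's corner is at y=0.153. I'll lower the shut fingers beside the post, on its outer (+y) side.

```bash
python3 -m jog '{"translation":[[35,2,3],[70,2,3],[95,2,3],[108,2,3],[113,2,3]],"turn":[0,0,0,0,0]}'
python3 -m jog '{"translation":[[0,-3,0],[0,-5,0]],"turn":[0,0]}'
python3 -m jog '{"translation":[[0,-2,0],[0,-4,0]],"turn":[0,0]}'
python3 -m jog '{"translation":[[0,-2,0],[0,-4,0]],"turn":[0,0]}'
```

```text
time: 14.4
ee_pos: [0.544, 0.0903, 0.0403]
tool_rot: [0.706, -0.007, 0.708, 0.007]
force: [-0.3, -0.1, 1.1]
width: 0.001
time: 14.6
ee_pos: [0.5454, 0.0853, 0.0423]
tool_rot: [0.708, -0.007, 0.707, 0.008]
force: [0.3, -0.3, -0.0]
width: -0.001
time: 14.8
ee_pos: [0.5454, 0.0812, 0.0422]
tool_rot: [0.708, -0.007, 0.707, 0.008]
force: [-0.3, -0.3, -0.0]
width: -0.002
time: 15.0
ee_pos: [0.5454, 0.0774, 0.0418]
tool_rot: [0.707, -0.007, 0.707, 0.008]
force: [1.0, 1.8, 0.7]
width: -0.004
```

Contact was felt at TCP y≈0.078, as expected. Next I'll work out the arc.

```bash
python3 - <<'E'
from h import *
s,R=st();go([.5454,.0774,.042])
pv=np.array([.4922,.0565]);prev=s['ee_pos'][:2]
for k in [-.1,-.25,-.4,-.55,-.7,-.85,-1.0,-1.15,-1.3,-1.45,-1.549]:
    p=pv+.052*np.array([np.cos(k),np.sin(k)]);n=np.array([-np.sin(k),np.cos(k)])
    a=14.5*np.clip((-k)/.6,0,1);b=11*np.clip((1.549+k)/.6,0,1)
    c=p+.007*n+np.array([a,b])*1e-3
    dd=R.T@np.array([*(c-prev),0])*1000
    print(k,c.round(4),'step y,z',dd[1:].round(1));prev=c
E
```

```text
t 15.0 pos [0.5454 0.0774 0.0418] F [1.  1.8 0.7] tool z world [1.    0.022 0.001] y [-0.022  1.     0.001]
shift mm [-0.2 -0.   0. ] world d [ 0.  -0.   0.2]
-0.1 [0.5471 0.0693] step y,z [-8.2  1.5]
-0.25 [0.5504 0.0614] step y,z [-7.9  3.1]
-0.4 [0.5525 0.0537] step y,z [-7.8  2. ]
-0.55 [0.5535 0.0463] step y,z [-7.4  0.8]
-0.7 [0.551  0.0394] step y,z [-6.9 -2.7]
-0.85 [0.5463 0.0331] step y,z [-6.2 -4.8]
-1.0 [0.5407 0.0266] step y,z [-6.3 -5.7]
-1.15 [0.5343 0.0192] step y,z [-7.2 -6.5]
-1.3 [0.5274 0.0128] step y,z [-6.2 -7.1]
-1.45 [0.5199 0.0075] step y,z [-5.1 -7.6]
-1.549 [0.5148 0.0047] step y,z [-2.8 -5.1]
```

```bash
python3 -m jog '{"translation":[[0,-4,0.7],[0,-8,1.5],[0,-12,3],[0,-16,4.5]],"turn":[0,0,0,0]}'
python3 -m jog '{"translation":[[0,-4,1],[0,-8,2],[0,-11.5,2.4],[0,-15,2.8]],"turn":[0,0,0,0]}'
```

```text
time: 15.4
ee_pos: [0.5495, 0.0611, 0.0411]
tool_rot: [0.707, -0.008, 0.707, 0.008]
force: [-0.9, 1.0, 0.3]
width: -0.005
time: 15.8
ee_pos: [0.5527, 0.0463, 0.0412]
tool_rot: [0.707, -0.008, 0.707, 0.008]
force: [-1.7, 2.0, 1.8]
width: 0.001
```

```bash
python3 -m jog '{"translation":[[0,-3.5,-1.3],[0,-7,-2.7],[0,-10,-5],[0,-13,-7.5]],"turn":[0,0,0,0]}'
python3 - <<'E'
from h import *
d=grab('wrist');save(d['img'],'w8.png')
E
```

```text
time: 16.2
ee_pos: [0.5458, 0.033, 0.0414]
tool_rot: [0.707, -0.008, 0.707, 0.008]
force: [1.0, 1.0, -0.4]
width: -0.002
```

View pics/w8.png

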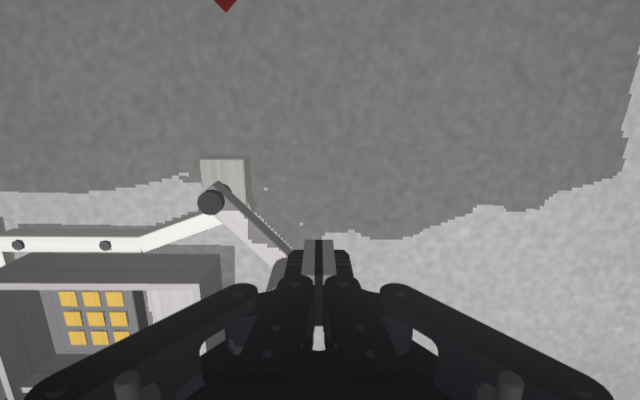

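The latch has turned to about 45° with the post riding the fingertip's near corner. I'll carry on along the arc.

```bash
python3 -m jog '{"translation":[[0,-3.2,-2.8],[0,-6.3,-5.7],[0,-10,-9],[0,-13.5,-12.2]],"turn":[0,0,0,0]}'
python3 -m jog '{"translation":[[0,-3,-3.5],[0,-6,-7]],"turn":[0,0]}'
```

```text
time: 16.65
ee_pos: [0.5334, 0.0194, 0.0413]
tool_rot: [0.707, -0.008, 0.707, 0.008]
force: [0.6, 0.9, -0.4]
width: -0.001
time: 16.85
ee_pos: [0.5267, 0.0131, 0.0414]
tool_rot: [0.707, -0.008, 0.707, 0.008]
force: [1.3, 1.9, -0.3]
width: -0.002
```

```bash
python3 -m jog '{"translation":[[0,-2.5,-3.5],[0,-4.5,-7]],"turn":[0,0]}'
python3 -m jog '{"translation":[[0,-1,-1],[0,-2,-2]],"turn":[0,0]}'
python3 -m jog '{"translation":[[0,-0.5,-1],[0,-1,-2]],"turn":[0,0]}'
```

```text
time: 17.05
ee_pos: [0.5197, 0.0085, 0.0414]
tool_rot: [0.707, -0.008, 0.707, 0.008]
force: [1.2, -0.1, 0.2]
width: -0.002
time: 17.25
ee_pos: [0.5179, 0.0067, 0.0413]
tool_rot: [0.707, -0.008, 0.707, 0.008]
force: [0.4, 1.1, 0.5]
width: -0.001
time: 17.45
ee_pos: [0.5161, 0.0058, 0.0413]
tool_rot: [0.707, -0.008, 0.707, 0.008]
force: [1.2, 1.6, -0.1]
width: -0.0
```

```bash
python3 - <<'E'
from h import *
d=grab('wrist');save(d['img'],'w9.png')
E
```

```text
(no output)
```

View pics/w9.png

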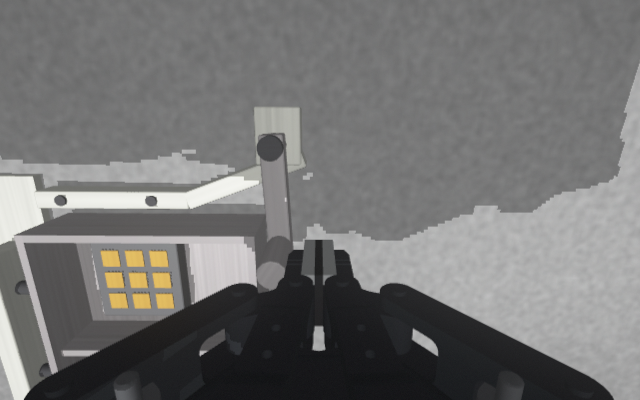

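The latch is nearly across with its bar just behind the far wall. I'll creep to the end stop.

```bash
python3 -m jog '{"translation":[[0,0,-0.5],[0,0,-1]],"turn":[0,0]}'
```

```text
time: 17.7
ee_pos: [0.5151, 0.0057, 0.0413]
tool_rot: [0.707, -0.008, 0.707, 0.008]
force: [1.9, -1.1, 0.2]
width: 0.002
```

```bash
python3 -m jog '{"translation":[[0,0,-0.5],[0,0,-1]],"turn":[0,0]}'
```

```text
time: 17.9
ee_pos: [0.5141, 0.0056, 0.0413]
tool_rot: [0.707, -0.008, 0.707, 0.008]
force: [1.6, -0.3, -0.2]
width: 0.002
```

```bash
python3 -m jog '{"translation":[[0,0,-0.5],[0,0,-1]],"turn":[0,0]}'
```

```text
time: 18.1
ee_pos: [0.5133, 0.0056, 0.0414]
tool_rot: [0.707, -0.008, 0.707, 0.008]
force: [1.9, -0.4, -1.4]
width: -0.004
```

```bash
python3 -m jog '{"translation":[[0,0,-0.5],[0,0,-1]],"turn":[0,0]}'
```

```text
time: 18.3
ee_pos: [0.513, 0.0056, 0.0415]
tool_rot: [0.708, -0.008, 0.706, 0.008]
force: [6.8, -1.5, -3.4]
width: -0.0
```

```bash
python3 -m jog '{"translation":[[0,0,-0.5],[0,0,-0.5]],"turn":[0,0]}'; python3 - <<'E'
from h import *
import pickle
s,R=st()
d=grab('wrist');save(d['img'][100:300,0:340],'w10.png',2.3);d['R']=R;d['p']=s['ee_pos'];pickle.dump(d,open('w10.pkl','wb'))
E
```

```text
time: 18.5
ee_pos: [0.5131, 0.0056, 0.0416]
tool_rot: [0.708, -0.008, 0.706, 0.008]
force: [6.4, -0.7, -3.8]
width: 0.002
```

View pics/w10.png

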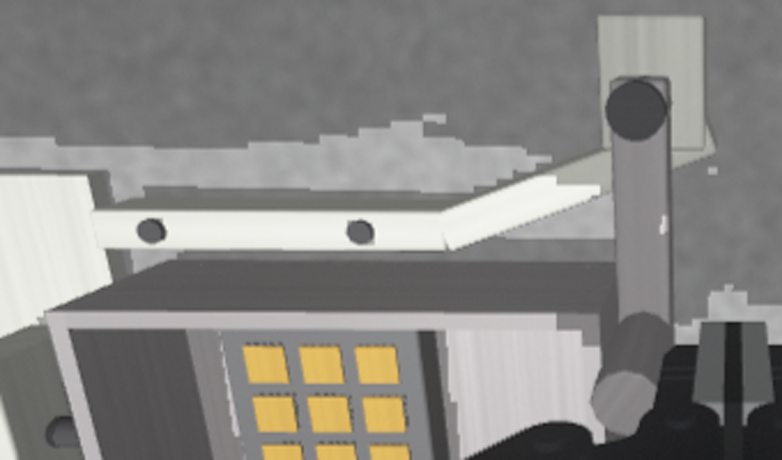

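```bash
python3 - <<'E'
from h import *
import pickle
d=pickle.load(open('w10.pkl','rb'))
z=d['z_map'];v,u=np.mgrid[0:400,0:640]
P=np.stack([(u-d['cx'])/d['fx']*z,(v-d['cy'])/d['fy']*z,z,np.ones_like(z)],-1)@np.array(d['tool_from_camera']).T
W=P[...,:3]@d['R'].T+d['p']
x=[];y=[]
for r in range(152,235,4):
    row=[W[r,c] for c in range(255,300) if .026<W[r,c][2]<.034]
    if len(row)>5: q=np.array(row);x.append(q[:,0].mean());y.append(q[:,1].mean());print(r,len(q),q[:,0].min().round(4),q[:,0].max().round(4),q[:,1].mean().round(4))
print('bar slope dx/dy',np.polyfit(y,x,1))
# rail top: straight left rail
q=np.array([W[r,c] for r in range(190,210) for c in range(45,185) if .010<W[r,c][2]<.019]);print('rail dy/dx',np.polyfit(q[:,0],q[:,1],1)[0],len(q))
# tray left rim/far edge x
q=np.array([W[r,c] for r in range(228,246) for c in range(200,270) if .030<W[r,c][2]<.042]);print('tray far x',q[:,0].max() if len(q) else 0)
E
```

```text
160 14 0.486 0.4976 0.0503
164 25 0.486 0.4978 0.0483
168 25 0.4859 0.4977 0.0463
172 25 0.486 0.4977 0.0444
176 25 0.4859 0.4976 0.0424
180 23 0.4866 0.4978 0.0404
184 23 0.4863 0.4978 0.0384
188 25 0.4862 0.4979 0.0363
192 25 0.4864 0.498 0.0342
196 24 0.4864 0.498 0.0321
200 25 0.4862 0.4981 0.03
204 24 0.4867 0.4981 0.028
208 24 0.4867 0.4981 0.0258
212 24 0.4865 0.4982 0.0238
216 23 0.4865 0.4981 0.0216
220 24 0.4865 0.4982 0.0194
224 24 0.4864 0.4982 0.0172
228 27 0.4793 0.4982 0.0148
232 32 0.4798 0.4982 0.0128
bar slope dx/dy [0.02435424 0.49128507]
rail dy/dx 0.02232366490914089 2644
tray far x 0.4882986651001805
```

```bash
python3 -m jog '{"translation":[[0,0,-0.7],[0,0,-0.7]],"turn":[0,0]}'
```

```text
time: 18.75
ee_pos: [0.5129, 0.0056, 0.0417]
tool_rot: [0.708, -0.008, 0.706, 0.008]
force: [9.2, -0.4, -6.0]
width: -0.0
```

```bash
python3 -m jog '{"translation":[[0,0,-0.7],[0,0,-0.7]],"turn":[0,0]}'
```

```text
time: 18.95
ee_pos: [0.5128, 0.0056, 0.0417]
tool_rot: [0.709, -0.008, 0.705, 0.008]
force: [10.8, -1.2, -7.3]
width: 0.001
```

That is a hard stop: 10.8 N with no movement. I'll back off and rise, then check.

```bash
python3 -m jog '{"translation":[[0,0,2],[0,0,4],[0,0,8],[0,0,16],[0,0,28]],"turn":[0,0,0,0,0]}'
python3 -m jog '{"translation":[[-30,0,5],[-75,0,10],[-120,0,15],[-150,0,25],[-150,0,25]],"turn":[0,0,0,0,0]}'
python3 -m jog '{"translation":[[0,30,20],[0,75,30],[0,120,40],[0,165,40],[0,210,40]],"turn":[0,0,0,0,0]}'
python3 -m jog '{"translation":[[0,40,0],[0,40,0],[0,40,0]],"turn":[0,0,0]}'
python3 - <<'E'
from h import *
import pickle
s,R=st();print(s['time'],s['ee_pos'],s['force'])
d=grab('top');save(d['img'],'top11.png');save(d['img'][160:250,270:400],'top11c.png',6);pickle.dump(d,open('top11.pkl','wb'))
d=grab('wrist');save(d['img'],'w11.png')
d=grab('scene');save(d['img'],'s11.png')
E
```

```text
time: 19.45
ee_pos: [0.5383, 0.0063, 0.0413]
tool_rot: [0.707, -0.008, 0.707, 0.008]
force: [0.8, 0.1, 0.5]
width: 0.0
time: 19.95
ee_pos: [0.5671, 0.0069, 0.1958]
tool_rot: [0.71, -0.008, 0.704, 0.008]
force: [1.1, -0.6, 0.5]
width: -0.003
time: 20.45
ee_pos: [0.5987, 0.2194, 0.1902]
tool_rot: [0.707, -0.008, 0.707, 0.007]
force: [0.6, 0.7, 0.2]
width: -0.004
time: 20.75
ee_pos: [0.5974, 0.2586, 0.19]
tool_rot: [0.707, -0.009, 0.708, 0.008]
force: [0.3, -0.2, 0.9]
width: 0.0
20.75 [0.5974056  0.25857943 0.19004464] [ 0.27989637 -0.15533537  0.86104855]
```

View pics/top11c.png

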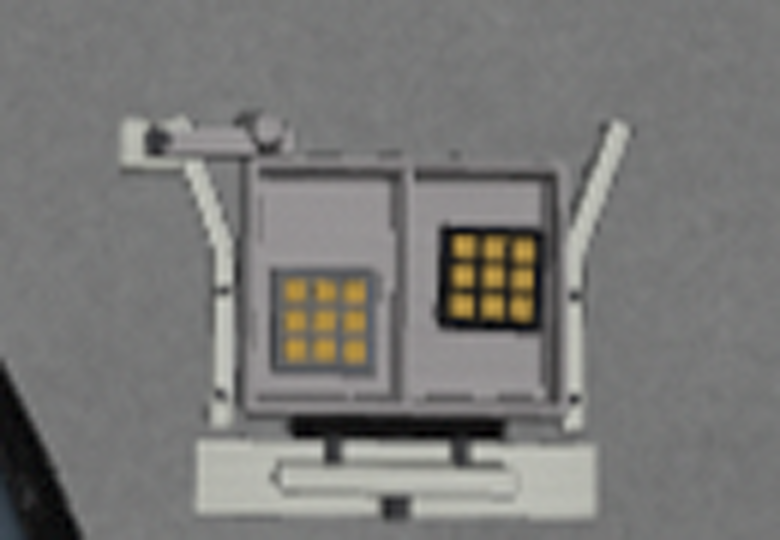

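View pics/s11.png

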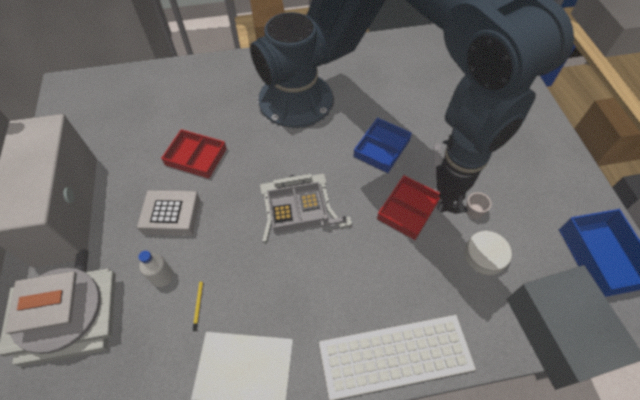

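View pics/top11.png

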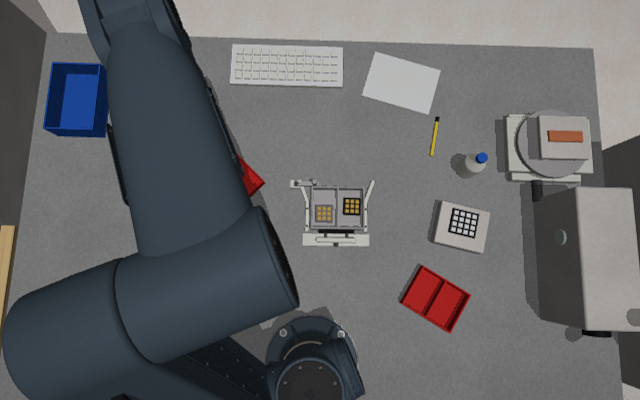

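The views show the tray against the buffer, both packs lying flat, the latch across behind the far wall at (150–285,140) in the crop, and the bystanders unmoved. The arm is clear at z=0.19.

```bash
python3 -c "
from workcell import manip
print(manip.close_job(), manip.state()['time'])"
```

```text
the job is handed in; nothing more can be done
the job is handed in; nothing more can be done
```

The tray is home against the front stop and the latch is swung across behind its far lip. I handed the job in at about 21 s of robot time; it reports no verdict.

- **Tray:** I hooked two half-open fingertips behind the far lip and dragged it in, which took about 5 N of sliding force. I crept on until I felt the buffer, at TCP x ≈ 0.496 m. The final press was 14.6 N on the fingers, which leaves roughly 9 N on the buffer after friction. That last figure is inferred, not measured.
- **Latch:** I pushed the post around with the shut fingertips at 1–3 N until it met a hard stop, holding 10.8 N with no movement. Then I backed off and lifted clear.
- **Last checks:** The pictures show the tray touching the buffer, the bar behind the far wall, both packs lying flat and the bystanders I could see unmoved. The arm hid part of the left side in the last top view.
- **Small disagreements:**
    - The bar's measured angle was about 0.006 rad short of fully across, which is within the depth noise.
    - One depth reading put the tray's far edge (0.488 m) beyond the latch's near face (0.4865 m). I took it to be bar pixels, because the other readings give 0.483 to 0.486 m.

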